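# Return the cover glasses to the dry box

## Robot

A 6-joint arm with a two-finger parallel gripper is mounted at the origin on a cart in front of the work surface, level with it; the furniture and walls round the work are solid. World frame = base frame: x ahead of the robot, y to its left, z up, the work surface at z = 0. Lengths are in m, angles in degrees, forces in N, time in s.
With the tool pointing down it reaches from about 0.325 to 0.9 m from the base axis. Payload 6.1 kg.
Tool frame: the origin (TCP) lies midway between the tips of the shut fingers; the grasp point (between the pads) lies 19 mm behind it; z points along the fingers, y is the line along which they close (so a half turn about z gives the same grasp; the last joint's range is limited). The gripper opens to 87 mm and grips with 3 to 60 N. Pads are 19 mm wide; open, the fingers measure 117 mm over their backs; the gripper's body (75 mm by 190 mm) begins 51 mm behind the grasp point.
Start: joints at [67.26, 12.628, 87.462, -0, 79.91, -7.225], TCP at [0.167, 0.602, 0.223] pointing down, gripper open.
Joint ranges: [-170.65, 170.65], [-52.31, 119.04], [5.05, 147.46], [-71.25, 251.25], [11.57, 151.72], [-153.62, 153.62]. Speed limits (degrees/s): [147.25, 147.25, 172.46, 180, 180, 180].

## Interface

Orientations are given as a 3x3 rotation matrix whose columns are the frame's x, y, z axes.
In Python, from plant import telemetry, cams, bot gives the robot as it stands. The module is installed in compiled form; this text tells all that it offers.
- The arm moves only by the shell command python3 -m crank 'ROWS' [FORCE]. ROWS is JSON, a list of rows, each a list of 5 numbers: the opening, from 0 (shut) to 1 (fully open), then the shift along the tool's x, y, z in cm, then the turn about the tool's z in degrees. A call has 1 to 12 rows; each row shifts and turns the commanded pose from where the row before left it, along the tool's axes as they then stand; what a row does not reach is not made up. A row lasts 1/10 s, in which the tool goes at most 50 mm and 8.59 degrees, less where a joint would pass 70% of its speed; a pose out of reach is approached as far as the arm can. A call with a gripper value outside its range is refused whole. The fingers move at their own pace and stop on an object; FORCE is the grip in N (left out, the last holds). Time passes only in rows, so rows that do not move let the fingers close. It gives the time, the measured TCP pose, the force, the opening and the grip force at its end, in the units of the state.
- telemetry.read_state(): the state, without advancing time (a new reading comes with each control period).
- cams.capture(name): name is "side" or "top" or "wrist"; returns (picture, depth): 420x560x3 uint8, red, green, blue; 420x560 float32, m along the optical axis (not along the pixel's ray), 0 where there is no reading.
- cams.camera_params(name): a dict with "camera_matrix" (3x3 intrinsics, pixels), "dist_coeffs" ([k1, k2, p1, p2, k3] as OpenCV has them; the pictures are not rectified), "R" (3x3) and "t" (3): a world point X has camera coordinates R X + t. Camera axes: x right, y down, z forward; pixel columns grow to the right and rows downward; lengths in m; the calibration is good to about 2 mm. A picture is of the moment at which its call begins: read the wrist's pose just before it. camera_params takes no time and is no camera call; for the wrist camera it gives the pose at the moment of the call.
- bot.finish_job(): hands the job in; it is judged then, once.
The state is a dict: "clock": time; "qpos": joint angles; "joint_vel": joint speeds; "joint_efforts": joint torques, N m; "tcp_pos": TCP position; "tcp_rot": TCP orientation; "wrist_force": force on the tool from outside, world axes, zero at the start; "ft_torque": the same for the moment, N m; "finger_gap": opening from 0.0 (shut) to 1.0 (fully open); "grip_force": force on a finger pad.
Only numpy, scipy, OpenCV 4.12 (cv2) and the standard library are available. Lean on these libraries where they do the work, as an engineer would, in place of code of your own. Each camera call takes 0.05 s, during which the arm holds its last target. There are 200 camera calls.

## Task

Put every box of cover glasses that stands out on the bench back into the dry box: first open the lid by its front tab, swing up the prop rod and let the lid rest on it with the rod's tip in the socket under the lid, and only then load the boxes onto the shelf inside. When all are in, take the lid off the rod, lay the rod down in its rest, and shut the lid fully. The boxes are thin card with glass inside, so never squeeze one with more than 20 N, and leave the jar, the flask and the forceps where they are.

Things in the scene. Friction and masses are not known exactly. Their poses are not given: they have to be found in the camera images.
- dry_box: White dry-storage box fixed to the bench, 280 x 262 mm, walls 94 mm high. Origin: centre of its underside; x from its front (tab side) to its back, y left, z up. Inside x -134 to 134, y -125 to 125 mm; flat shelf for the boxes at z = 45 mm. Open on top from x = -134 to 85 mm, roofed behind. The prop rod works in the plane y = -83 mm; the fork of its pivot, at x = 13 mm, reaches z = 81 mm.
- bay (a point): Middle of the shelf area that is easy to load: box frame x = -85, y = 30, z = 45 mm (on the shelf), about 95 mm long in x and 190 mm in y. The propped lid leans over the rear of the opening: its tab then stands 80 mm in front of the hinge line at z = 335 mm, the rod close in front of the lid at the right.
- lid_hinge (a point): Centre of the lid's hinge axis, which runs along the dry box's y axis: box frame x = +85, y = 0, z = 100 mm. The lid turns about it.
- lid (a joint): Opening angle of the lid in rad: 0 shut, about 1.24 propped, 1.45 stop. The lid is a 10 mm thick grey frame with a clear window, 225 mm from hinge to front edge, 262 mm wide, 0.22 kg. Its stiff, damped hinge (2 N m s/rad, friction 0.06 N m) keeps it from falling: let go above about 1.35 it stays or barely creeps, lower down it sinks shut in 10 to 40 s.
- lid_tab (a point): Grip point on the flat black tab in the middle of the lid's front edge, 247 mm from the hinge axis. The tab is 22 mm wide (along y), 10 mm thick, level with the lid, and reaches from 225 to 268 mm from the hinge; shut it lies at z = 100 mm. Pinched by its sides (fingers closing along the box's y) it can turn between the fingers as the lid swings. Opening at 0.4 rad/s takes about 5 N.
- socket (a point): Where the rod's tip centre comes to sit (within a few mm): in the black socket under the lid, 130 mm from the hinge axis, 5 mm below the lid's underside, in the rod's plane. The socket opens square to the lid's underside and is 14 mm wide along the lid; its wall toward the tab is 11 mm deep and takes the load, the one toward the hinge 5 mm.
- prop (a joint): Angle of the prop rod in rad: 0 laid down in its rest (level, pointing to the front), growing as the tip swings up and back, 1.57 upright, stop 1.85; about 1.70 with its tip in the socket of the propped lid. Friction in the pivot keeps it where it is left. With the lid at 1.4 or more it can be swung to 1.72..1.78 or back; lowering the lid then seats the tip in the socket.
- prop_pivot (a point): Pivot of the prop rod, at box frame x = 13, y = -83, z = 74 mm; its axis runs along the box's y.
- prop_grip (a point): Centre of the flat red grip on the rod, 115 mm from the pivot and 33 mm short of the tip: 24 mm along the rod, 22 mm high, 14 mm thick (along the box's y), pinched by its flat sides; it can turn between the fingers. The rod itself is 8 mm steel. Laid down it is at z = 74 mm, 29 mm above the shelf and 42 mm from the right wall's inner face. Pivot friction 0.05 N m.
- prop_tip (a point): Centre of the 10 mm black ball at the rod's free end, 148 mm from the pivot.
- glasses_1: Small white card box of cover glasses with a green patch on top, 28 x 28 mm, 18 mm high, 30 g. Origin: centre of its underside, z up. May be absent in a given start.
- glasses_2: Small white card box of cover glasses with a green patch on top, 28 x 28 mm, 18 mm high, 30 g. Origin: centre of its underside, z up. May be absent in a given start.
- glasses_3: Small white card box of cover glasses with a green patch on top, 28 x 28 mm, 18 mm high, 30 g. Origin: centre of its underside, z up. May be absent in a given start.
- glasses_4: Small white card box of cover glasses with a green patch on top, 28 x 28 mm, 18 mm high, 30 g. Origin: centre of its underside, z up. May be absent in a given start.
- jar: Glass sample jar with a black lid, 55 mm across, 82 mm high, a bystander. Origin: centre of its underside.
- flask: Conical flask with blue content, 61 mm across, 99 mm high, a bystander. Origin: centre of its underside.
- forceps: Steel forceps lying on the bench, 123 mm long (along its y), a bystander. Origin: under its centre.
There are look-alikes about, which are no part of the job. What is shaped like the glasses_2 but purple or turquoise is not meant.

How it is judged:
By the outcome, as a careful person would: the job done as asked, in the order asked, and still so for the second after the job is handed in, with the robot touching nothing.
Of glasses_1, glasses_2, glasses_3, glasses_4 only 2 to 4 are there at a start; the rules pass over those that are not, and their reading is None.
At some moment in a run one of glasses_1, glasses_2, glasses_3, glasses_4 may be knocked a few centimetres aside while the robot is not near it.
Once in a run the grip may slacken for a moment while it holds something.
It also fails if it takes over 210 s, if anything falls off the work surface, if the arm or the gripper's body presses on something with over 40 N, if the wrist force passes 120 N, or if a joint passes its speed limit or range.

## Working session

There is one attempt and no reset: what is moved stays moved. The work goes in short steps, Python scripts to look and compute and a shell command to move; the robot and the scene stay as the last step left them, time stands still between calls to the robot, and variables do not carry over. Pictures are saved under pics/ and viewed, at most 16 in all, crops included, and the job is handed in when it is done.

```bash
mkdir -p pics; ls
cat > h.py <<'E'
import numpy as np, cv2
from plant import telemetry, cams, bot
def snap(n,f=None):
    p=cams.camera_params(n); im,d=cams.capture(n)
    if f: cv2.imwrite('pics/'+f,im[:,:,::-1])
    return im,d,p
def ray(p,uv):
    K=np.array(p['camera_matrix']);D=np.array(p['dist_coeffs']);R=np.array(p['R']);t=np.array(p['t'])
    q=cv2.undistortPoints(np.array(uv,float).reshape(-1,1,2),K,D).reshape(-1,2)
    return -R.T@t,(np.c_[q,np.ones(len(q))]@R)
def plane(p,uv,z):
    c,d=ray(p,uv); return c+d*((z-c[2])/d[:,2])[:,None]
def dep(p,d,uv):
    c,r=ray(p,uv); return np.array([c+r[i]*d[int(v),int(u)] for i,(u,v) in enumerate(uv)])
E
python3 - <<'E'
from h import *
for n in('top','side'):
    im,d,p=snap(n,n+'0.png'); print(n,np.round(p['camera_matrix'],1).tolist(),np.round(p['R'],3).tolist(),np.round(-np.array(p['R']).T@p['t'],3))
s=telemetry.read_state(); print(s['clock'],s['tcp_pos'],np.round(s['tcp_rot'],3).tolist(),s['finger_gap'])
E
```

```text
pics
top [[425.1, 0.0, 281.2], [0.0, 425.1, 209.2], [0.0, 0.0, 1.0]] [[-0.024, -1.0, 0.003], [-0.991, 0.024, -0.131], [0.13, -0.006, -0.991]] [0.379 0.187 1.082]
side [[526.0, 0.0, 277.9], [0.0, 526.0, 202.3], [0.0, 0.0, 1.0]] [[-0.987, 0.163, 0.007], [0.088, 0.569, -0.818], [-0.137, -0.806, -0.575]] [0.681 1.222 0.818]
0.1 [0.1669971  0.60170678 0.22154723] [[-0.964, 0.268, -0.001], [0.268, 0.964, -0.002], [0.0, -0.002, -1.0]] 1.000707674834618
```

View pics/top0.png

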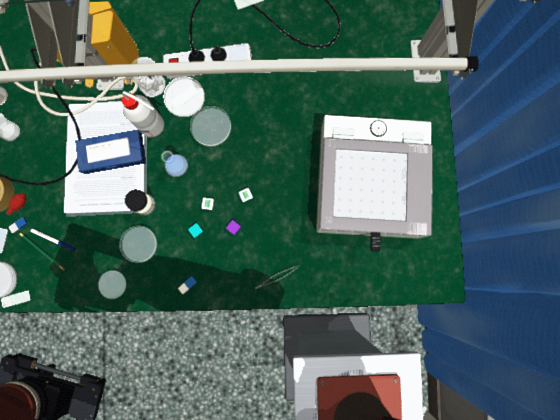

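View pics/side0.png

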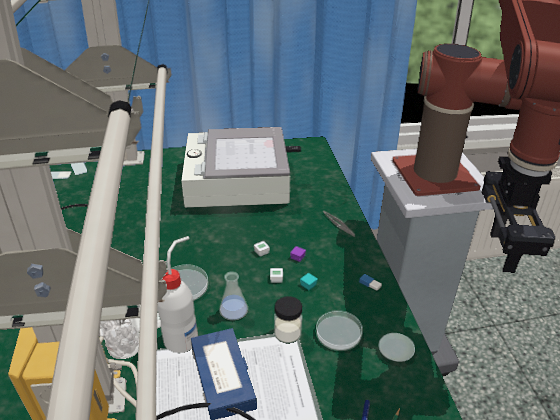

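The top view shows two green-patched white boxes at (208,204) and (245,195). The turquoise and purple decoys are at (195,230) and (233,227), the dry box spans (318..432, 115..237), and its tab is at (376,242). The side view confirms this, with the boxes at (262,248) and (277,275) and nothing hidden behind.

Run:
```python
from h import *
im,d,p=snap('top')
c=im[105:260,300:450,::-1]; cv2.imwrite('pics/box.png',cv2.resize(c,None,fx=3.8,fy=3.8,interpolation=cv2.INTER_CUBIC))
hsv=cv2.cvtColor(im,cv2.COLOR_RGB2HSV)
m=((hsv[:,:,1]<60)&(hsv[:,:,2]>170)).astype(np.uint8)
n,l,st,ce=cv2.connectedComponentsWithStats(m)
for i in range(1,n):
    x,y,w,h,a=st[i]
    if 15<a<400 and x>140 and y>100:
        hull=cv2.minAreaRect(np.argwhere(l==i)[:,::-1].astype(np.float32))
        bp=cv2.boxPoints(hull); P=plane(p,bp,0.018); e=P[1]-P[0]
        print(np.round(hull[0],1),a,np.round(plane(p,[hull[0]],0.018)[0],4),'edge',np.round(np.linalg.norm(P[1]-P[0]),3),np.round(np.linalg.norm(P[2]-P[1]),3),'yaw',np.round(np.degrees(np.arctan2(e[1],e[0])),1))
# tab
sub=im[234:256,360:392].max(2)<60
ys,xs=np.nonzero(sub); r=cv2.minAreaRect(np.c_[xs+360,ys+234].astype(np.float32)); print('tab',r,plane(p,cv2.boxPoints(r),0.105).round(3).tolist())
print(dep(p,d,[(370,185),(376,220),(376,130),(345,128)]).round(3).tolist())
for name,uv in dict(FL=(318,232),FR=(432,237),BL=(322,138),BR=(431,141)).items(): print(name,plane(p,[uv],.105).round(3)[0])
```

```text
[151.2 126.5] 24 [0.7454 0.5154 0.018 ] edge 0.03 0.007 yaw -53.0
[215.3 139. ] 54 [0.7065 0.3469 0.018 ] edge 0.091 0.029 yaw -70.8
[245.3 194.6] 98 [0.5585 0.2709 0.018 ] edge 0.027 0.029 yaw -64.4
[207.1 203.2] 87 [0.5388 0.368  0.018 ] edge 0.029 0.027 yaw -9.4
[150.8 246.5] 48 [0.4322 0.5107 0.018 ] edge 0.074 0.023 yaw -13.1
[183.3 288.3] 49 [0.3271 0.4283 0.018 ] edge 0.017 0.016 yaw -46.0
[271.8 330.5] 18 [0.2201 0.2109 0.018 ] edge 0.014 0.008 yaw -12.8
[231.  340.5] 16 [0.1981 0.3113 0.018 ] edge 0.005 0.017 yaw -91.1
tab ((375.0, 242.5), (17.0, 10.0), 90.0) [[0.445, -0.023, 0.105], [0.444, -0.046, 0.105], [0.405, -0.044, 0.105], [0.406, -0.021, 0.105]]
[[0.56, -0.028, 0.105], [0.477, -0.038, 0.106], [0.694, -0.051, 0.102], [0.702, 0.023, 0.098]]
FL [0.452 0.098 0.105]
FR [ 0.434 -0.168  0.105]
BL [0.676 0.08  0.105]
BR [ 0.664 -0.182  0.105]
```

View pics/box.png

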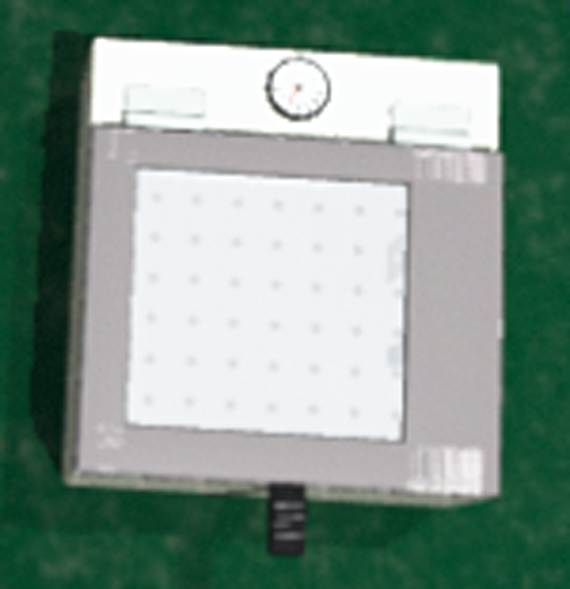

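The enlarged view shows the lid with its window corners at (136,168), (410,185), (404,440) and (127,427), and the tab spanning (270..305, 486..555). I'll compute the box frame from these.

Run:
```python
from h import *
p=cams.camera_params('top')
f=lambda L:np.array([(u/3.8+300-.37,v/3.8+105-.37) for u,v in L])
W=plane(p,f([(136,168),(410,185),(404,440),(127,427)]),.105); print('win',W.round(4).tolist())
L=plane(p,f([(92,125),(505,152),(498,492),(68,472)]),.105); print('lid',L.round(4).tolist())
T=plane(p,f([(270,487),(305,487),(303,555),(268,553)]),.105); print('tab',T.round(4).tolist())
for Q in(W,L):
  for a,b,o in((1,0,-90),(2,3,-90),(3,0,0),(2,1,0)):
    e=Q[b]-Q[a]; print(np.degrees(np.arctan2(e[1],e[0]))+o,np.linalg.norm(e))
```

```text
win [[0.6487, 0.0492, 0.105], [0.6345, -0.1228, 0.105], [0.4742, -0.1085, 0.105], [0.4864, 0.0615, 0.105]]
lid [[0.6771, 0.0756, 0.105], [0.6549, -0.1852, 0.105], [0.4408, -0.165, 0.105], [0.4598, 0.0985, 0.105]]
tab [[0.4476, -0.0243, 0.105], [0.447, -0.0458, 0.105], [0.4058, -0.0424, 0.105], [0.4076, -0.0211, 0.105]]
-4.728280156500546 0.17258314782373932
-4.102253246054417 0.17049813330813254
-4.352074076180711 0.16279092793303715
-5.093683347349312 0.16092782651640397
-4.861781249136669 0.2617203746525358
-4.130501226349352 0.2641886616838681
-6.027239890328017 0.21846703066187484
-5.393768637526642 0.21505929297930218
```

```bash
cat >> h.py <<'E'
YAW=np.radians(-4.7); O=np.array([0.588,-0.0468,0]); Rb=np.array([[np.cos(YAW),-np.sin(YAW),0],[np.sin(YAW),np.cos(YAW),0],[0,0,1]])
b2w=lambda x,y,z:O+Rb@(np.array([x,y,z])/1000)
w2b=lambda P:(Rb.T@(np.asarray(P)-O))*1000
def to(P,yawy=None,s=None):
    "print shift (cm, tool axes) to world P for TCP; turn so tool y has world angle yawy (mod 180)"
    s=s or telemetry.read_state(); R=np.array(s['tcp_rot']); a=np.degrees(np.arctan2(R[1,1],R[0,1]))
    turn=0
    if yawy is not None: turn=-((yawy-a+90)%180-90)
    print('t',s['clock'],'tcp box',w2b(s['tcp_pos']).round(1),'shift cm',(R.T@(np.asarray(P)-s['tcp_pos'])*100).round(2),'turn',round(turn,1),'gap',round(s['finger_gap'],3),'F',np.round(s['wrist_force'],1))
E
python3 - <<'E'
from h import *
to(b2w(-163,0,160),85.3)
print('boxes',w2b([.5585,.2709,0]),w2b([.5388,.368,0]))
t=np.arange(0,1.47,.05)
x=-247*np.cos(t)/10;z=247*np.sin(t)/10
for a,b,c in zip(t[1:],np.diff(x),np.diff(z)): print(round(a,2),round(-b,2),round(-c,2),end=' | ')
E
```

```text
t 0.15 tcp box [-472.7  611.9  221.7] shift cm [-41.91 -54.28   6.24] turn -10.8 gap 0.999 F [-0.3 -0.2 -0.1]
boxes [-55.4326671  314.21451179   0.        ] [-83.02265281 409.37381343   0.        ]
0.05 -0.03 -1.23 | 0.1 -0.09 -1.23 | 0.15 -0.15 -1.23 | 0.2 -0.22 -1.22 | 0.25 -0.28 -1.2 | 0.3 -0.34 -1.19 | 0.35 -0.39 -1.17 | 0.4 -0.45 -1.15 | 0.45 -0.51 -1.13 | 0.5 -0.56 -1.1 | 0.55 -0.62 -1.07 | 0.6 -0.67 -1.04 | 0.65 -0.72 -1.0 | 0.7 -0.77 -0.96 | 0.75 -0.82 -0.92 | 0.8 -0.86 -0.88 | 0.85 -0.91 -0.84 | 0.9 -0.95 -0.79 | 0.95 -0.99 -0.74 | 1.0 -1.02 -0.69 | 1.05 -1.06 -0.64 | 1.1 -1.09 -0.59 | 1.15 -1.11 -0.53 | 1.2 -1.14 -0.48 | 1.25 -1.16 -0.42 | 1.3 -1.18 -0.36 | 1.35 -1.2 -0.3 | 1.4 -1.21 -0.24 | 1.45 -1.22 -0.18 |
```

```bash
python3 -m crank '[[0.6,-2.7,-3.5,0.2,0],[0.6,-2.7,-3.5,0.2,0],[0.6,-2.7,-3.5,0.2,0],[0.6,-2.7,-3.5,0.2,0],[0.6,-2.7,-3.5,0.2,0],[0.6,-2.7,-3.5,0.2,0],[0.6,-2.7,-3.5,0.2,0],[0.6,-2.7,-3.5,0.2,0],[0.6,-2.7,-3.5,0.2,0],[0.6,-2.7,-3.5,0.2,0],[0.6,0,0,0,-5.4],[0.6,0,0,0,-5.4]]' 20 | tail -5; python3 -c "
from h import *
to(b2w(-163,0,150),85.3)"
```

```text
tcp_pos: [0.3343, 0.1911, 0.2024]
tcp_rot: [[-0.997, 0.083, 0.0], [0.083, 0.997, 0.0], [-0.0, 0.0, -1.0]]
wrist_force: [-0.4, 0.0, 0.0]
finger_gap: 0.604
grip_force: 0.0
t 1.35 tcp box [-272.4  216.3  202.4] shift cm [-10.96 -21.62   5.24] turn -0.1 gap 0.604 F [-0.4  0.   0. ]
```

```bash
python3 -m crank '[[0.6,-1.83,-3.6,0.5,0],[0.6,-1.83,-3.6,0.5,0],[0.6,-1.83,-3.6,0.5,0],[0.6,-1.83,-3.6,0.5,0],[0.6,-1.83,-3.6,0.5,0],[0.6,-1.83,-3.6,0.5,0],[0.6,0,0,0,0]]' 20 | tail -5; python3 -c "
from h import *
to(b2w(-163,0,88),85.3)
im,d,p=snap('wrist','w1.png'); print(np.round(p['R'],2).tolist(),(-np.array(p['R']).T@p['t']).round(3))"
```

```text
tcp_pos: [0.4261, -0.0352, 0.172]
tcp_rot: [[-0.996, 0.087, -0.001], [0.087, 0.996, -0.001], [0.0, -0.001, -1.0]]
wrist_force: [-0.5, 1.2, 0.3]
finger_gap: 0.599
grip_force: 0.0
t 2.05 tcp box [-162.3   -1.7  172. ] shift cm [0.06 0.19 8.4 ] turn -0.3 gap 0.599 F [-0.5  1.2  0.3]
[[0.09, 1.0, -0.0], [0.96, -0.08, 0.26], [0.26, -0.02, -0.97]] [ 0.356 -0.029  0.335]
```

View pics/w1.png

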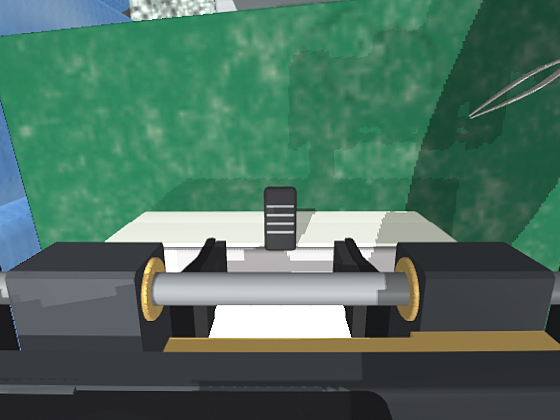

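The wrist view shows the tab at about (281,218), midway between the fingers (215 and 347). The gripper body lies wide along the closing axis.

```bash
python3 -c "
from h import *
p=cams.camera_params('wrist')
print([w2b(q).round(1).tolist() for q in plane(p,[(266,187),(296,187),(265,249),(296,249)],.105)])"
python3 -m crank '[[0.6,0.06,0.1,3,0],[0.6,0,0,3,0],[0.6,0,0,2.4,0],[0.15,0,0,0,0],[0.15,0,0,0,0],[0.15,0,0,0,0],[0.1,0,0,0,0],[0.1,0,0,0,0]]' 35 | tail -5
```

```text
[[-183.9, -8.9, 105.0], [-183.9, 10.8, 105.0], [-140.3, -10.2, 105.0], [-140.2, 11.2, 105.0]]
tcp_pos: [0.4258, -0.035, 0.0903]
tcp_rot: [[-0.997, 0.08, 0.002], [0.08, 0.997, -0.01], [-0.003, -0.01, -1.0]]
wrist_force: [-2.6, -18.8, -1.0]
finger_gap: 0.249
grip_force: 35.0
```

```bash
python3 -m crank '[[0.1,0,-0.1,0,0],[0.1,-0.03,0,-1.23,0],[0.1,-0.09,0,-1.23,0],[0.1,-0.15,0,-1.23,0],[0.1,-0.22,0,-1.22,0],[0.1,-0.28,0,-1.2,0],[0.1,-0.34,0,-1.19,0],[0.1,-0.39,0,-1.17,0]]' 35 | tail -5; python3 -c "
from h import *
to(b2w(85-247*np.cos(.35),0,100-12+247*np.sin(.35)),85.3)"
```

```text
tcp_pos: [0.4399, -0.0363, 0.1742]
tcp_rot: [[-0.997, 0.083, 0.001], [0.083, 0.997, -0.007], [-0.001, -0.007, -1.0]]
wrist_force: [2.5, -15.4, -8.7]
finger_gap: 0.248
grip_force: 35.0
t 3.7 tcp box [-148.5   -1.7  174.2] shift cm [-0.14  0.17  0.15] turn -0.1 gap 0.248 F [  2.5 -15.4  -8.7]
```

```bash
python3 -m crank '[[0.1,-0.45,-0.1,-1.15,0],[0.1,-0.51,-0.05,-1.13,0],[0.1,-0.56,0,-1.1,0],[0.1,-0.62,0,-1.07,0],[0.1,-0.67,0,-1.04,0],[0.1,-0.72,0,-1.0,0],[0.1,-0.77,0,-0.96,0],[0.1,-0.82,0,-0.92,0],[0.1,-0.86,0,-0.88,0],[0.1,-0.91,0,-0.84,0],[0.1,-0.95,0,-0.79,0],[0.1,-0.99,0,-0.74,0]]' 35 | tail -5; python3 -c "
from h import *
to(b2w(85-247*np.cos(.95),0,100-12+247*np.sin(.95)),85.3)"
```

```text
tcp_pos: [0.5255, -0.0437, 0.29]
tcp_rot: [[-0.996, 0.084, -0.005], [0.084, 0.996, -0.004], [0.005, -0.005, -1.0]]
wrist_force: [-8.1, -9.4, -0.2]
finger_gap: 0.248
grip_force: 35.0
t 4.9 tcp box [-62.5  -2.  290. ] shift cm [-0.38  0.2   0.1 ] turn -0.1 gap 0.248 F [-8.1 -9.4 -0.2]
```

```bash
python3 -m crank '[[0.1,-1.02,-0.05,-0.69,0],[0.1,-1.06,0,-0.64,0],[0.1,-1.09,0,-0.59,0],[0.1,-1.11,0,-0.53,0],[0.1,-1.14,0,-0.48,0],[0.1,-1.16,0,-0.42,0],[0.1,-1.18,0,-0.36,0],[0.1,-1.2,0,-0.3,0],[0.1,-1.21,0,-0.24,0],[0.1,-0.7,0,-0.12,0],[0.1,0,0,0,0],[0.1,0,0,0,0]]' 35 | tail -5; python3 -c "
from h import *
to(b2w(85-247*np.cos(1.43),0,100-12+247*np.sin(1.43)),85.3)"
```

```text
tcp_pos: [0.6361, -0.0532, 0.3365]
tcp_rot: [[-0.996, 0.084, 0.003], [0.084, 0.996, -0.004], [-0.003, -0.004, -1.0]]
wrist_force: [-2.3, -6.3, 6.6]
finger_gap: 0.243
grip_force: 35.0
t 6.1 tcp box [ 48.5  -2.4 336.5] shift cm [-0.19  0.25  0.4 ] turn -0.1 gap 0.243 F [-2.3 -6.3  6.6]
```

```bash
python3 -m crank '[[0.1,-0.4,0,-0.02,0],[0.1,0,0,0,0],[0.45,0,0,0,0],[0.45,0,0,0,0],[0.45,0,0,-2,0],[0.45,0,0,-3,0],[0.45,2,-0.5,-1,0],[0.45,4,-2.5,0,0],[0.45,4,-2.5,2,0],[0.45,4,-2.3,3,0],[0.45,1.5,0,4,0],[0.45,0,0,4,0]]' 20 | tail -5; python3 -c "
from h import *
to(b2w(-102,-83,60),85.3)
snap('wrist','w2.png');im,d,p=snap('top','t2.png'); im2,d2,p2=snap('side','s2.png')
cv2.imwrite('pics/ts2.png',np.hstack([im[100:300,280:480,::-1],im2[60:260,100:340,::-1]]).repeat(1,0))"
```

```text
tcp_pos: [0.4825, -0.114, 0.2666]
tcp_rot: [[-0.996, 0.084, 0.003], [0.084, 0.997, -0.001], [-0.003, -0.0, -1.0]]
wrist_force: [0.4, -0.5, 0.5]
finger_gap: 0.449
grip_force: 0.0
t 7.3 tcp box [-99.6 -75.7 266.6] shift cm [ 0.29 -0.73 20.66] turn -0.1 gap 0.449 F [ 0.4 -0.5  0.5]
```

View pics/w2.png

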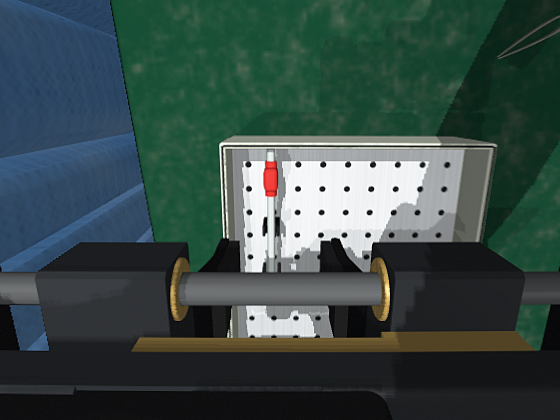

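View pics/ts2.png

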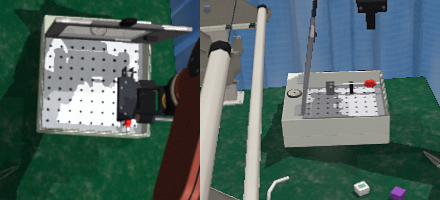

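The wrist view shows the rod lying in the box with its red grip at (271,179). In the side view the lid stands open almost upright.

```bash
cat >> h.py <<'E'
def red(n,im,lo=30):
    h=cv2.cvtColor(im,cv2.COLOR_RGB2HSV); m=(((h[:,:,0]<6)|(h[:,:,0]>174))&(h[:,:,1]>170)&(h[:,:,2]>110)).astype(np.uint8)
    k,l,st,ce=cv2.connectedComponentsWithStats(m); return [(ce[i].round(1).tolist(),st[i].tolist()) for i in range(1,k) if st[i][4]>lo]
def onyplane(p,uv,y=-83):
    c,d=ray(p,uv); n=Rb[:,1]; t=(n@(b2w(0,y,0)-c))/(d@n); return np.array([w2b(c+a*b) for a,b in zip(t,d)])
E
python3 -c "
from h import *
im,d,p=snap('wrist'); r=red('w',im); print(r)
for c,_ in r: print(w2b(plane(p,[c],.085)[0]))
im,d,p=snap('side'); r=red('w',im); print(r)
for c,_ in r: print(onyplane(p,[c],-83))
to(b2w(-102,-83,60),85.3)"
```

```text
[([268.8, 181.4], [262, 164, 14, 35, 425])]
[-102.61220664  -85.06623526   85.        ]
[([269.5, 143.0], [265, 140, 11, 7, 60]), ([172.1, 279.5], [163, 269, 18, 20, 221])]
[[-102.57385622  -83.           74.34675571]]
[[ 239.24040796  -83.         -450.38950837]]
t 7.55 tcp box [-97.2 -75.4 268.7] shift cm [ 0.53 -0.75 20.87] turn 0.0 gap 0.453 F [ 0.8  0.6 -0.1]
```

```bash
python3 -m crank '[[0.4,0.5,-0.85,2,0],[0.4,0,0,5,0],[0.4,0,0,5,0],[0.4,0,0,5,0],[0.4,0,0,3.8,0],[0.4,0,0,0,0],[0.05,0,0,0,0],[0.05,0,0,0,0],[0.05,0,0,0,0],[0.05,0,0,0,0]]' 15 | tail -5; python3 -c "
from h import *
to(b2w(-102,-83,60),85.3)
t=np.r_[0:1.46:.1,1.45]
x=-115*np.cos(t)/10;z=115*np.sin(t)/10
for a,b,c in zip(t[1:],np.diff(x),np.diff(z)): print(round(a,2),round(-b,2),round(-c,2),end=' | ')"
```

```text
tcp_pos: [0.4804, -0.1234, 0.0614]
tcp_rot: [[-0.997, 0.082, 0.005], [0.082, 0.997, -0.003], [-0.005, -0.003, -1.0]]
wrist_force: [0.1, -0.6, 6.4]
finger_gap: 0.158
grip_force: 15.0
t 8.55 tcp box [-101.   -85.1   61.4] shift cm [0.1  0.21 0.13] turn 0.0 gap 0.158 F [ 0.1 -0.6  6.4]
0.1 -0.06 -1.15 | 0.2 -0.17 -1.14 | 0.3 -0.28 -1.11 | 0.4 -0.39 -1.08 | 0.5 -0.5 -1.04 | 0.6 -0.6 -0.98 | 0.7 -0.7 -0.92 | 0.8 -0.78 -0.84 | 0.9 -0.86 -0.76 | 1.0 -0.94 -0.67 | 1.1 -1.0 -0.57 | 1.2 -1.05 -0.47 | 1.3 -1.09 -0.36 | 1.4 -1.12 -0.25 | 1.45 -0.57 -0.08 |
```

```bash
python3 -m crank '[[0.05,-0.06,0,-1.15,0],[0.05,-0.17,0,-1.14,0],[0.05,-0.28,0,-1.11,0],[0.05,-0.39,0,-1.08,0],[0.05,-0.5,0,-1.04,0],[0.05,-0.6,0,-0.98,0],[0.05,-0.7,0,-0.92,0],[0.05,-0.78,0,-0.84,0],[0.05,-0.86,0,-0.76,0],[0.05,-0.94,0,-0.67,0],[0.05,-1.0,0,-0.57,0],[0.05,-1.05,0,-0.47,0]]' 15 | tail -5;python3 -m crank '[[0.05,-1.09,0,-0.36,0],[0.05,-1.12,0,-0.25,0],[0.05,-0.57,0,-0.08,0],[0.05,0,0,0,0]]' 15|tail -5; python3 -c "
from h import *
im,d,p=snap('side','s3.png'); r=red('w',im); print(r)
for c,_ in r[:1]: q=onyplane(p,[c],-84)[0];print(q,np.arctan2(q[2]-74,13-q[0]))
to(b2w(13-14,-83,74-14+114),85.3)
cv2.imwrite('pics/s3c.png',cv2.resize(im[40:220,150:330,::-1],None,fx=3,fy=3))"
```

```text
tcp_pos: [0.5506, -0.1291, 0.1673]
tcp_rot: [[-0.997, 0.082, -0.002], [0.082, 0.997, -0.002], [0.002, -0.002, -1.0]]
wrist_force: [-3.7, -5.2, 1.1]
finger_gap: 0.157
grip_force: 15.0
tcp_pos: [0.5798, -0.1317, 0.1748]
tcp_rot: [[-0.997, 0.082, 0.002], [0.082, 0.997, -0.003], [-0.002, -0.002, -1.0]]
wrist_force: [-1.1, -5.2, 5.1]
finger_gap: 0.16
grip_force: 15.0
[([172.1, 279.5], [163, 269, 18, 20, 221])]
[ 239.42502172  -84.         -451.32502832] -1.9777539802748236
t 10.2 tcp box [ -1.4 -85.2 174.7] shift cm [-0.04  0.22  0.07] turn -0.0 gap 0.162 F [-1.9 -5.1  5.5]
```

View pics/s3c.png

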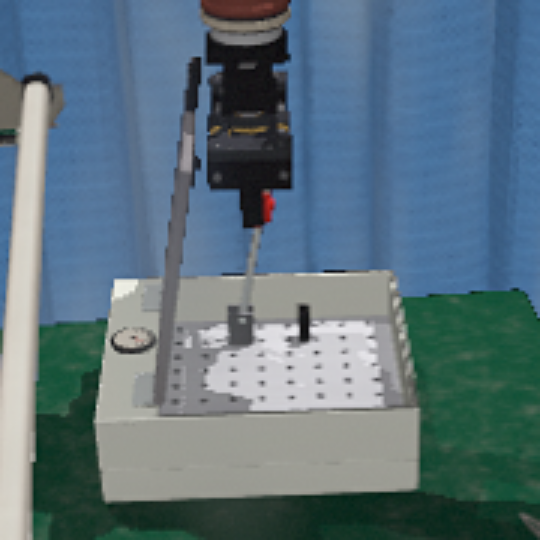

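The side crop shows the rod upright at about (250,280), the grip at (267,207) slightly in front of the fingers, and the lid clear of the body by about 15 mm. I'll release, step in front of the grip, close the fingers, and push the rod back.

```bash
python3 -m crank '[[0.4,0,0,0,0],[0.4,0,0.1,0,0],[0.4,0.9,0,0,0],[0.4,1.5,0,0,0],[0.4,1.8,0,0,0],[0,0.2,0,0,0],[0,0,0,0,0],[0,0,0,0,0],[0,0,0,0,0]]' 15 | tail -5; python3 -c "
from h import *
im,d,p=snap('side'); r=red('w',im); print(r)
for c,_ in r[:1]: q=onyplane(p,[c],-84)[0];print(q,np.arctan2(q[2]-74,13-q[0]))
to(b2w(8,-83,168),85.3)"
```

```text
tcp_pos: [0.5356, -0.1257, 0.1729]
tcp_rot: [[-0.997, 0.082, 0.0], [0.082, 0.997, 0.0], [-0.0, 0.0, -1.0]]
wrist_force: [0.1, 0.4, 0.3]
finger_gap: 0.12
grip_force: 0.0
[([236.7, 109.2], [233, 104, 8, 12, 66]), ([172.1, 279.5], [163, 269, 18, 20, 221])]
[-10.3924644  -84.         185.57805291] 1.3641382948027414
t 11.15 tcp box [-45.8 -82.9 172.8] shift cm [-5.38 -0.01  0.48] turn -0.0 gap 0.077 F [-0.7  0.1 -0.7]
```

```bash
python3 -m crank '[[0,-0.5,-0.1,0.4,0],[0,-0.8,0,0,0],[0,-0.8,0,0,0],[0,-0.7,0,0,0],[0,-0.7,0,0,0],[0,-0.6,0,0,0],[0,-0.5,0,0,0],[0,-0.4,0,0,0],[0,0,0,0,0]]' 15 | tail -5; python3 -c "
from h import *
im,d,p=snap('side'); r=red('w',im); print(r)
for c,_ in r[:1]: q=onyplane(p,[c],-84)[0];print(q,np.arctan2(q[2]-74,13-q[0]))
to(b2w(8,-83,168),85.3)
cv2.imwrite('pics/s4c.png',cv2.resize(im[40:220,150:330,::-1],None,fx=3,fy=3))"
```

```text
tcp_pos: [0.5854, -0.1308, 0.1687]
tcp_rot: [[-0.997, 0.082, 0.0], [0.082, 0.997, -0.0], [-0.0, 0.0, -1.0]]
wrist_force: [0.4, 0.5, -0.7]
finger_gap: 0.007
grip_force: 0.0
[([222.9, 109.9], [219, 106, 8, 10, 55]), ([172.1, 279.5], [163, 269, 18, 20, 221])]
[ 28.3748414  -84.         184.84296469] 1.7086251943830897
t 12.1 tcp box [  4.  -83.9 168.7] shift cm [-0.4   0.09  0.07] turn -0.0 gap 0.002 F [-0.3 -0.1 -0. ]
```

```bash
python3 -m crank '[[0,-0.4,0,0,0],[0,0,0,0,0],[0,0,0,0,0],[0,2,0,0,0],[0,4,0,0,0],[0,2,0,0,0]]' 15 | tail -5; python3 -c "
from h import *
im,d,p=snap('side'); r=red('w',im); print(r)
for c,_ in r[:1]: q=onyplane(p,[c],-84)[0];print(q,np.arctan2(q[2]-74,13-q[0]))
to(b2w(-100,0,380),85.3)
cv2.imwrite('pics/s4c.png',cv2.resize(im[40:220,150:330,::-1],None,fx=3,fy=3))"
```

```text
tcp_pos: [0.5069, -0.1241, 0.1682]
tcp_rot: [[-0.997, 0.082, -0.002], [0.082, 0.997, 0.0], [0.002, 0.0, -1.0]]
wrist_force: [0.1, 0.1, 0.5]
finger_gap: 0.004
grip_force: 0.0
[([221.5, 109.8], [218, 105, 8, 11, 62]), ([172.1, 279.5], [163, 269, 18, 20, 221])]
[ 32.28022446 -84.         185.29882459] 1.7423234554268905
t 12.75 tcp box [-76.3 -83.5 168. ] shift cm [  2.44   8.36 -21.18] turn -0.0 gap 0.005 F [ 1.9 -0.1 -1. ]
```

View pics/s4c.png

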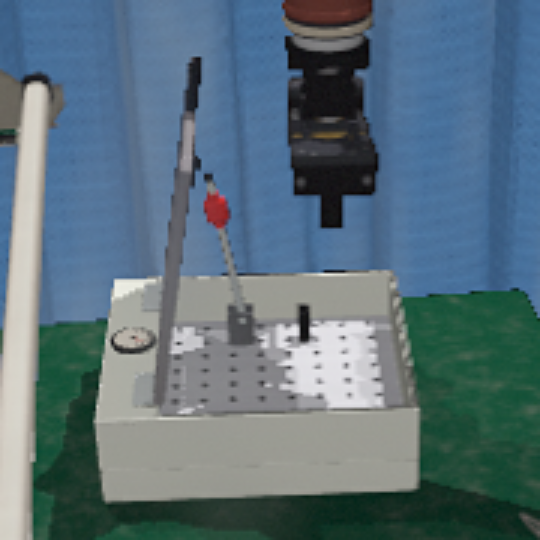

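The side crop shows the rod at about 1.74 rad, its tip (210,178) just in front of the socket (197,163), and the tab at (195,75).

```bash
python3 -m crank '[[0.5,0,0,-4.5,0],[0.5,0,0,-4.5,0],[0.5,0,0,-4.5,0],[0.5,0,0,-4.5,0],[0.5,0,0,-4.5,0],[0.5,-4.2,2.7,0,0],[0.5,-4.2,2.7,0,0],[0.5,-4.2,2.7,0,0],[0.5,0,0,0,0]]' 35 | tail -5; python3 -c "
from h import *
im,d,p=snap('wrist','w5.png'); im2,d2,p2=snap('side'); 
q=onyplane(p2,[(215,59.5)],11)[0]; print(q,np.arctan2(q[2]-100,85-q[0]),np.hypot(q[2]-100,85-q[0]))
to(b2w(50,-2,336),85.3)"
```

```text
tcp_pos: [0.645, -0.0511, 0.3889]
tcp_rot: [[-0.997, 0.079, -0.005], [0.079, 0.997, 0.003], [0.005, 0.002, -1.0]]
wrist_force: [-0.9, -0.2, -0.3]
finger_gap: 0.493
grip_force: 0.0
[ 38.8526472  11.        367.2600985] 1.3998139445845879 271.21493030803214
t 13.75 tcp box [ 54.4  -2.3 391.8] shift cm [0.42 0.03 5.58] turn 0.1 gap 0.495 F [-0.6  0.3  0.4]
```

View pics/w5.png

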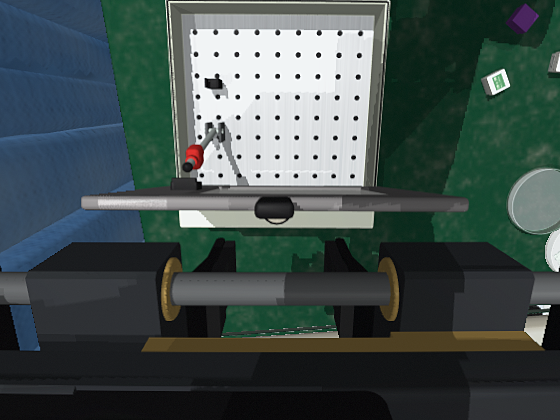

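The wrist view shows the tab end-on at (274,207), between the fingers in y. The rod tip sits at (188,167), below the socket at (185,183).

```bash
python3 -m crank '[[0.5,0.8,0,0,0],[0.5,0,0,2.5,0],[0.5,0,0,3.1,0],[0.1,0,0,0,0],[0.1,0,0,0,0],[0.1,0,0,0,0],[0.1,0,0,0,0],[0.1,0,0,0,0]]' 35 | tail -5; python3 -c "
from h import *
to(b2w(5,-2,323),85.3)"
```

```text
tcp_pos: [0.6341, -0.0532, 0.3408]
tcp_rot: [[-0.997, 0.082, 0.004], [0.082, 0.997, -0.0], [-0.004, 0.0, -1.0]]
wrist_force: [-2.1, 2.6, 6.7]
finger_gap: 0.248
grip_force: 35.0
t 14.55 tcp box [ 46.5  -2.6 340.8] shift cm [4.15 0.06 1.77] turn 0.0 gap 0.248 F [-2.1  2.6  6.7]
```

```bash
python3 -m crank '[[0.1,0.42,0,0.06,0],[0.1,0.42,0,0.07,0],[0.1,0.42,0,0.08,0],[0.1,0.42,0,0.09,0],[0.1,0.42,0,0.1,0],[0.1,0.42,0,0.11,0],[0.1,0.4,0,0.12,0],[0.1,0.4,0,0.12,0],[0.1,0.4,0,0.13,0],[0.1,0.3,0,0.1,0],[0.1,0,0,0,0]]' 35 | tail -5; python3 -c "
from h import *
im,d,p=snap('side'); r=red('w',im); print(r)
for c,_ in r[:1]: q=onyplane(p,[c],-84)[0];print(q,np.arctan2(q[2]-74,13-q[0]))
to(b2w(5,-2,323),85.3)
cv2.imwrite('pics/s6c.png',cv2.resize(im[40:220,150:330,::-1],None,fx=3,fy=3))"
```

```text
tcp_pos: [0.5941, -0.0499, 0.3305]
tcp_rot: [[-0.997, 0.082, 0.004], [0.082, 0.997, -0.0], [-0.004, 0.0, -1.0]]
wrist_force: [-1.5, 1.9, 5.1]
finger_gap: 0.248
grip_force: 35.0
[([172.1, 279.5], [163, 269, 18, 20, 221])]
[ 239.42502172  -84.         -451.32502832] -1.9777539802748236
t 15.7 tcp box [  6.4  -2.5 330.5] shift cm [0.14 0.05 0.75] turn 0.0 gap 0.248 F [-0.3  2.4  5.9]
```

View pics/s6c.png

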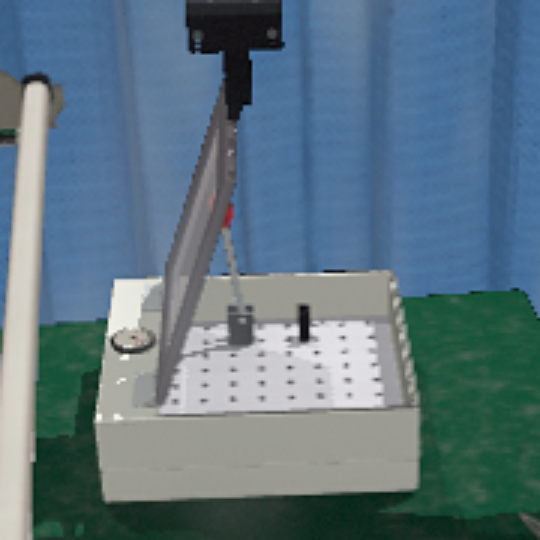

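The side crop shows the lid leaning on the upright rod, with the red grip peeking past the lid edge at (229,215). I'll nudge the lid down to test the seat.

```bash
python3 -m crank '[[0.1,0.3,0,0.1,0],[0.1,0.2,0,0.07,0],[0.1,0,0,0,0],[0.1,0,0,0,0]]' 35 | tail -5; python3 -c "
from h import *
to(b2w(5,-2,323),85.3)"
```

```text
tcp_pos: [0.5903, -0.0495, 0.3293]
tcp_rot: [[-0.997, 0.082, 0.007], [0.082, 0.997, -0.0], [-0.007, 0.0, -1.0]]
wrist_force: [3.8, 2.8, 5.2]
finger_gap: 0.246
grip_force: 35.0
t 16.1 tcp box [  2.5  -2.5 329.3] shift cm [-0.25  0.05  0.63] turn 0.0 gap 0.246 F [3.8 2.8 5.2]
```

```bash
python3 -m crank '[[0.5,0,0,0,0],[0.5,0,0,0,0],[0.5,0,0,-3,0],[0.5,0,0,-4,0],[0.5,3,5,-1,0],[0.5,2,4.6,0,0],[0.5,2,4.6,0,0],[0.5,0,0,0,0],[0.5,0,0,0,0],[0.5,0,0,0,0],[0.5,0,0,0,0],[0.5,0,0,0,0]]' 35 | tail -5; python3 -c "
from h import *
im,d,p=snap('side'); im2,d2,p2=snap('wrist'); to(b2w(0,0,0))
cv2.imwrite('pics/s7c.png',np.hstack([cv2.resize(im[40:220,150:330,::-1],None,fx=2,fy=2),cv2.resize(im2[:,:,::-1],(480,360))]))"
```

```text
tcp_pos: [0.5347, 0.0879, 0.4043]
tcp_rot: [[-0.996, 0.084, -0.001], [0.084, 0.996, -0.0], [0.001, -0.0, -1.0]]
wrist_force: [-0.0, -1.0, 0.2]
finger_gap: 0.5
grip_force: 0.0
t 17.4 tcp box [-64.3 130.1 404.5] shift cm [ -6.47 -13.    40.45] turn 0 gap 0.498 F [-0.   0.7  0.2]
```

View pics/s7c.png

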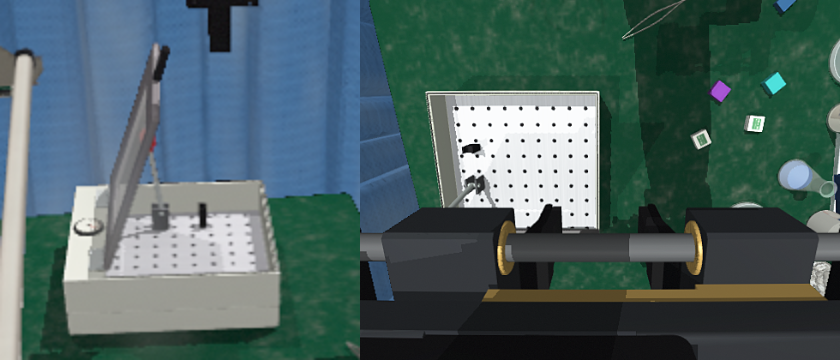

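The lid rests steadily on the rod in the side view. The wrist view shows the two boxes at about (398,162) and (461,145) in full-picture pixels.

```bash
cat >> h.py <<'E'
def boxes(im,p,z=.018):
    h=cv2.cvtColor(im,cv2.COLOR_RGB2HSV); out=[]
    g=((h[:,:,0]>40)&(h[:,:,0]<85)&(h[:,:,1]>90)&(h[:,:,2]>120)).astype(np.uint8)
    w=((h[:,:,1]<70)&(h[:,:,2]>140)).astype(np.uint8)
    m=cv2.morphologyEx(w,cv2.MORPH_CLOSE,np.ones((7,7)))
    k,l,st,ce=cv2.connectedComponentsWithStats(m)
    for i in range(1,k):
        x,y,ww,hh,a=st[i]
        if not 150<a<6000 or max(ww,hh)>110: continue
        pts=np.argwhere(l==i)[:,::-1].astype(np.float32)
        P=plane(p,pts,z)[:,:2].astype(np.float32)*1000
        r=cv2.minAreaRect(P)
        if max(r[1])<45 and min(r[1])>20: out.append((ce[i].round(0).tolist(),np.round(r[0],1).tolist(),np.round(r[1],1).tolist(),round(r[2],1),a)); print(out[-1])
    return out
E
python3 -c "
from h import *
im,d,p=snap('wrist'); boxes(im,p)
im,d,p=snap('side'); np.save('ref.npy',im)
to([.5585,.2709,.15])"
```

```text
([461.0, 144.0], [539.0, 365.8], [30.4, 27.3], 85.5, np.int32(350))
([398.0, 162.0], [559.4, 270.1], [27.3, 26.9], 23.0, np.int32(311))
t 17.5 tcp box [-64.4 130.4 404.6] shift cm [-0.88 18.38 25.46] turn 0 gap 0.498 F [ 0.4  0.1 -0.3]
```

```bash
python3 -m crank '[[0.65,-0.15,3.06,3.7,0],[0.65,-0.15,3.06,3.7,0],[0.65,-0.15,3.06,3.7,0],[0.65,-0.15,3.06,3.7,0],[0.65,-0.15,3.06,3.7,0],[0.65,-0.15,3.06,3.7,0],[0.65,0,0,2,-6.9],[0.65,0,0,2,-6.9],[0.65,0,0,2,-6.9],[0.65,0,0,0,-7],[0.65,0,0,0,0]]' 12 | tail -5; python3 -c "
from h import *
im,d,p=snap('wrist'); boxes(im,p)
to([.559,.2703,.004],113)"
```

```text
tcp_pos: [0.5579, 0.271, 0.1216]
tcp_rot: [[-0.92, -0.391, -0.002], [-0.391, 0.92, -0.001], [0.002, 0.0, -1.0]]
wrist_force: [0.0, 0.6, 0.7]
finger_gap: 0.649
grip_force: 0.0
([278.0, 203.0], [558.8, 269.5], [29.5, 27.7], 23.1, np.int32(1344))
([399.0, 226.0], [538.9, 364.2], [33.8, 28.2], 80.8, np.int32(1393))
t 18.65 tcp box [-55.4 314.5 122.5] shift cm [-1.000e-02 -1.000e-01  1.185e+01] turn -0.2 gap 0.65 F [ 0.2 -0.6 -0.6]
```

```bash
python3 -m crank '[[0.65,0,-0.05,4.5,0],[0.65,0,0,4,0],[0.65,0,0,2.6,0],[0.65,0,0,0.6,0],[0.25,0,0,0,0],[0.2,0,0,0,0],[0.2,0,0,0,0],[0.2,0,0,0,0],[0.2,0,0,0,0]]' 12 | tail -5; python3 -c "
from h import *
to(b2w(-88,60,150),85.3)"
```

```text
tcp_pos: [0.5596, 0.2712, 0.0072]
tcp_rot: [[-0.921, -0.39, 0.002], [-0.39, 0.921, 0.001], [-0.002, -0.0, -1.0]]
wrist_force: [-0.8, -1.3, 3.5]
finger_gap: 0.309
grip_force: 12.0
t 19.55 tcp box [-54.3 314.6   7.2] shift cm [ 14.77 -20.99 -14.31] turn 27.7 gap 0.309 F [-0.8 -1.3  3.5]
```

```bash
python3 -m crank '[[0.2,0,0,-2,0],[0.2,0,0,-4,0],[0.2,0,0,-4,6.9],[0.2,0,0,-4,6.9],[0.2,0,0,-2,6.9],[0.2,0,0,0,7],[0.2,0.5,-4,0,0],[0.2,0.5,-4.5,0,0],[0.2,0.6,-4.5,0,0],[0.2,0.6,-4.5,0,0],[0.2,0.6,-4.5,0,0],[0.2,0.6,-3,0,0]]' 12 | tail -5; python3 -c "
from h import *
to(b2w(-90,60,49),85.3)"
```

```text
tcp_pos: [0.5035, 0.0221, 0.1661]
tcp_rot: [[-0.997, 0.084, 0.001], [0.084, 0.997, -0.001], [-0.001, -0.001, -1.0]]
wrist_force: [-0.2, 0.5, -0.3]
finger_gap: 0.308
grip_force: 12.0
t 20.75 tcp box [-89.8  61.7 166.1] shift cm [ 0.03 -0.16 11.71] turn -0.1 gap 0.308 F [-0.2  0.5 -0.3]
```

```bash
python3 -m crank '[[0.2,0,0,4,0],[0.2,0,0,4,0],[0.2,0,0,2.5,0],[0.2,0,0,0.7,0],[0.2,0,0,0.15,0],[0.5,0,0,0,0],[0.5,0,0,0,0],[0.5,0,0,-1.5,0],[0.5,0,0,-4,0],[0.5,0,0,-4,0],[0.5,0,3,-3,0],[0.5,0,4,0,0]]' 12 | tail -5; python3 -c "
from h import *
im,d,p=snap('wrist'); boxes(im,p); print([w2b(np.r_[np.array(b[1])/1000,.063]) for b in boxes(im,p,.063)])
im,d,p=snap('side'); print('liddiff',np.abs(im.astype(int)-np.load('ref.npy'))[60:110,200:240].mean())
im,d,p=snap('top'); boxes(im,p)
to([.539,.365,.14],83)"
```

```text
tcp_pos: [0.5143, 0.094, 0.1845]
tcp_rot: [[-0.996, 0.085, 0.012], [0.085, 0.996, -0.0], [-0.012, 0.001, -1.0]]
wrist_force: [1.7, 0.4, 0.5]
finger_gap: 0.5
grip_force: 0.0
([535.0, 327.0], [698.8, 352.9], [21.6, 30.0], 84.5, np.int32(266))
([237.0, 325.0], [629.5, 52.1], [44.4, 32.5], 85.2, np.int32(713))
[array([ 33.25673305, 101.96788566,  63.        ])]
liddiff 1.8991666666666667
t 22.1 tcp box [-88.8 136.  178.9] shift cm [-0.7  27.04  3.9 ] turn 2.5 gap 0.503 F [0.4 0.  0.8]
```

```bash
python3 -m crank '[[0.65,-0.1,4.5,0.6,0],[0.65,-0.1,4.5,0.6,0],[0.65,-0.1,4.5,0.6,0],[0.65,-0.1,4.5,0.6,0],[0.65,-0.1,4.5,0.6,0],[0.65,-0.2,4.5,0.6,0],[0.65,0,0,0,0],[0.65,0,0,0,0]]' 12 | tail -5; python3 -c "
from h import *
im,d,p=snap('wrist','w8.png'); boxes(im,p)
to([.539,.365,.004],83)"
```

```text
tcp_pos: [0.5388, 0.3624, 0.1401]
tcp_rot: [[-0.997, 0.081, -0.001], [0.081, 0.997, -0.002], [0.001, -0.002, -1.0]]
wrist_force: [0.4, -1.0, 0.6]
finger_gap: 0.65
grip_force: 0.0
([286.0, 197.0], [538.5, 367.0], [27.5, 29.7], 81.2, np.int32(1170))
t 22.95 tcp box [-82.2 403.1 140.6] shift cm [ 0.02  0.35 13.66] turn 2.3 gap 0.652 F [ 1.  -0.4  0.9]
```

View pics/w8.png

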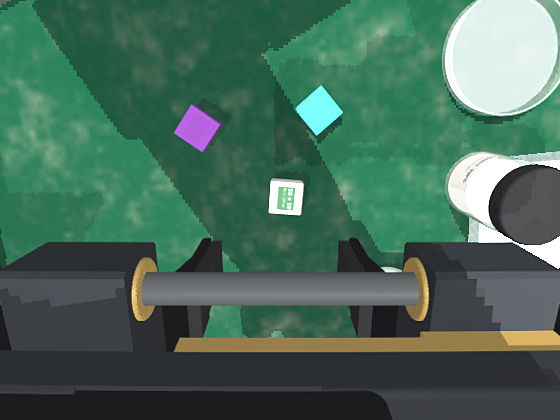

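The wrist view shows box B at (286,197) between the open fingers, with the jar and flask clear of the gripper.

```bash
python3 -m crank '[[0.65,0,0.4,4.5,4],[0.65,0,0,4.5,0],[0.65,0,0,3.8,0],[0.65,0,0,0.6,0],[0.25,0,0,0,0],[0.2,0,0,0,0],[0.2,0,0,0,0],[0.2,0,0,0,0],[0.2,0,0,0,0]]' 12 | tail -5; python3 -c "
from h import *
to(b2w(-90,10,150),85.3)"
```

```text
tcp_pos: [0.5406, 0.3674, 0.0091]
tcp_rot: [[-0.988, 0.151, 0.003], [0.151, 0.988, 0.001], [-0.002, 0.002, -1.0]]
wrist_force: [-0.9, -1.9, 5.1]
finger_gap: 0.308
grip_force: 12.0
t 23.85 tcp box [-81.2 408.9   9.1] shift cm [ -1.94 -39.83 -14.15] turn -4.0 gap 0.308 F [-0.9 -1.9  5.1]
```

```bash
python3 -m crank '[[0.2,0,0,-2,0],[0.2,0,0,-4.5,0],[0.2,0,0,-4.5,-4],[0.2,0.08,-4,-4.5,0],[0.2,0.08,-4.5,0,0],[0.2,0.08,-4.5,0,0],[0.2,0.08,-4.5,0,0],[0.2,0.08,-4.5,0,0],[0.2,0.08,-4.5,0,0],[0.2,0.1,-4.5,0,0],[0.2,0.1,-4.5,0,0],[0.2,0.1,-4.5,0,0]]' 12 | tail -5;  python3 -c "
from h import *
to(b2w(-90,-5,54),85.3)"
```

```text
tcp_pos: [0.4992, -0.0261, 0.1552]
tcp_rot: [[-0.997, 0.082, 0.001], [0.082, 0.997, -0.0], [-0.001, -0.0, -1.0]]
wrist_force: [0.2, -0.9, -0.2]
finger_gap: 0.309
grip_force: 12.0
t 25.05 tcp box [-90.2  13.4 155.2] shift cm [-1.000e-02 -1.830e+00  1.012e+01] turn 0.0 gap 0.309 F [ 0.2 -0.9 -0.2]
```

```bash
python3 -m crank '[[0.2,0,-1.8,0,0],[0.2,0,0,4,0],[0.2,0,0,4,0],[0.2,0,0,1.5,0],[0.2,0,0,0.6,0],[0.2,0,0,0.1,0],[0.45,0,0,0,0],[0.45,0,0,0,0],[0.45,0,0,-1.5,0],[0.45,0,0,-4,0],[0.45,0,0,-4.5,0],[0.45,0,0,-4.5,0]]' 12 | tail -5; python3 -m crank '[[0.45,0,0,-4.5,0],[0.45,0,0,-4.5,0],[0.45,0,0,-4.5,0]]' | tail -1; python3 -c "
from h import *
im2,d,p2=snap('wrist'); im,d,p=snap('side'); print('liddiff',np.abs(im.astype(int)-np.load('ref.npy'))[60:110,200:240].mean()); im3,_,_=snap('top')
cv2.imwrite('pics/s9.png',np.hstack([cv2.resize(im[80:320,150:390,::-1],(400,400)),cv2.resize(im2[:,:,::-1],(400,300)).copy() if 0 else cv2.copyMakeBorder(cv2.resize(im2[:,:,::-1],(400,300)),0,100,0,0,cv2.BORDER_CONSTANT)]))
to(b2w(4,-2,393),85.3)"
```

```text
tcp_pos: [0.4978, -0.0423, 0.1996]
tcp_rot: [[-0.997, 0.082, 0.0], [0.082, 0.997, -0.0], [-0.0, -0.0, -1.0]]
wrist_force: [1.1, -0.8, 0.0]
finger_gap: 0.448
grip_force: 0.0
grip_force: 0.0
liddiff 2.8105
t 26.7 tcp box [-88.1  -3.2 337.6] shift cm [-9.26  0.11 -5.46] turn -0.0 gap 0.451 F [ 0.2  0.  -0.6]
```

View pics/s9.png

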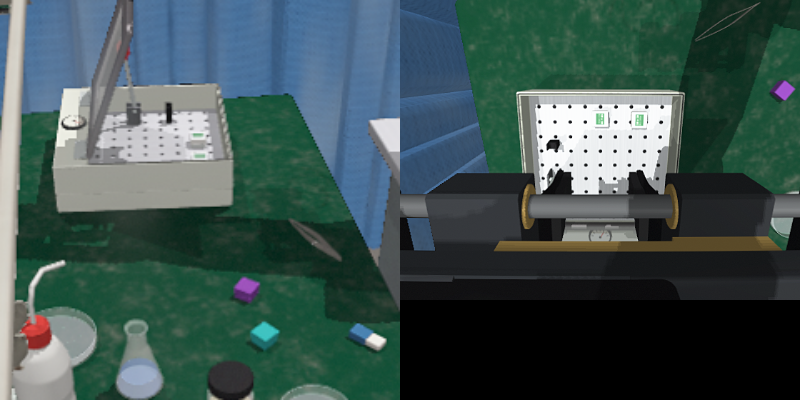

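Both boxes stand flat on the shelf, at (602,119) and (640,119) in the wrist half of the picture, and the bench is clear of others. Next I'll regrip the tab and take the lid off the rod.

```bash
python3 -m crank '[[0.5,0,0,-3,0],[0.5,-1,0,-2.5,0],[0.5,-4,0,0,0],[0.5,-4,0,0,0],[0.5,0,0,0,0],[0.5,0,0,3,0],[0.5,0,0,3,0],[0.1,0,0,0,0],[0.1,0,0,0,0],[0.1,0,0,0,0],[0.1,0,0,0,0],[0.1,0,0,0,0]]' 35 | tail -5; python3 -c "
from h import *
to(b2w(85-247*np.cos(1.43),-2,336),85.3)"
```

```text
tcp_pos: [0.5884, -0.0494, 0.3299]
tcp_rot: [[-0.997, 0.082, 0.003], [0.082, 0.997, 0.0], [-0.003, 0.001, -1.0]]
wrist_force: [-0.7, 2.9, 5.3]
finger_gap: 0.255
grip_force: 35.0
t 27.9 tcp box [  0.6  -2.5 329.9] shift cm [-4.97  0.05 -0.59] turn 0.0 gap 0.255 F [-0.7  2.9  5.3]
```

```bash
python3 -m crank '[[0.1,-0.4,0,-0.13,0],[0.1,-0.4,0,-0.13,0],[0.1,-0.5,0,-0.14,0],[0.1,-0.5,0,-0.12,0],[0.1,-0.5,0,-0.11,0],[0.1,-0.5,0,-0.1,0],[0.1,-0.5,0,-0.09,0],[0.1,-0.5,0,-0.08,0],[0.1,-0.5,0,-0.07,0],[0.1,-0.5,0,-0.06,0],[0.1,-0.2,0,-0.02,0],[0.1,0,0,0,0]]' 35 | tail -5; python3 -m crank '[[0.1,0,0,0,0],[0.1,0,0,0,0]]' | tail -1; python3 -c "
from h import *
im,d,p=snap('side'); r=red('w',im)
for c,_ in r[:1]: q=onyplane(p,[c],-84)[0];print(q,np.arctan2(q[2]-74,13-q[0]))
to(b2w(85-247*np.cos(1.43),-2,336),85.3)"
```

```text
tcp_pos: [0.6381, -0.0536, 0.3414]
tcp_rot: [[-0.997, 0.082, 0.003], [0.082, 0.997, -0.0], [-0.003, 0.0, -1.0]]
wrist_force: [-3.1, 2.7, 10.2]
finger_gap: 0.248
grip_force: 35.0
grip_force: 35.0
[ 27.71302322 -84.         186.97637338] 1.7002984601982916
t 29.35 tcp box [ 50.3  -2.7 341.3] shift cm [0.   0.07 0.53] turn 0.0 gap 0.252 F [-2.   2.7  9.6]
```

```bash
python3 -m crank '[[0.1,-0.3,0,-0.02,0],[0.1,0,0,0,0],[0.1,0,0,0,0],[0.4,0,0,0,0],[0.4,0,0,0,0],[0.4,0,0,-2.5,0],[0.4,0,0,-3,0],[0.4,2.5,-2,0,0],[0.4,3.5,-3,0,0],[0.4,3,-3.1,0,0],[0.4,0,0,4.5,0],[0.4,0,0,4.5,0]]' 35 | tail -5; python3 -m crank '[[0.4,0,0,4.5,0],[0.4,0,0,4.5,0],[0.4,0,0,4,0],[0.4,0,0,0,0]]' | tail -1; python3 -c "
from h import *
im,d,p=snap('side'); r=red('w',im)
for c,_ in r[:1]: q=onyplane(p,[c],-84)[0];print(q,np.arctan2(q[2]-74,13-q[0]))
to(b2w(12,-84,172),85.3)"
```

```text
tcp_pos: [0.5444, -0.1293, 0.3042]
tcp_rot: [[-0.996, 0.085, 0.005], [0.085, 0.996, -0.002], [-0.005, -0.002, -1.0]]
wrist_force: [1.4, -0.7, 0.4]
finger_gap: 0.401
grip_force: 0.0
grip_force: 0.0
[ 27.72753555 -84.         186.66877863] 1.7007746992733572
t 31.0 tcp box [-39.5 -83.6 170.3] shift cm [-5.15 -0.04 -0.21] turn -0.0 gap 0.401 F [0.4 0.9 0.7]
```

```bash
python3 -m crank '[[0.4,-1.5,-0.05,-0.2,0],[0.4,-1.5,0,0,0],[0.4,-1.2,0,0,0],[0.4,-0.6,0,0,0],[0.4,-0.35,0,0,0],[0.4,0,0,0,0],[0.05,0,0,0,0],[0.05,0,0,0,0],[0.05,0,0,0,0],[0.05,0,0,0,0],[0.05,0,0,0,0]]' 30 | tail -5; python3 -c "
from h import *
to(b2w(12,-84,172),85.3)"
```

```text
tcp_pos: [0.5952, -0.133, 0.1753]
tcp_rot: [[-0.997, 0.083, -0.0], [0.083, 0.997, -0.001], [0.0, -0.001, -1.0]]
wrist_force: [-1.0, -4.0, -0.5]
finger_gap: 0.155
grip_force: 30.0
t 32.1 tcp box [ 14.2 -85.3 175.3] shift cm [0.22 0.13 0.33] turn -0.0 gap 0.155 F [-1.  -4.  -0.5]
```

```bash
python3 -m crank '[[0.05,0.57,0,-0.06,0],[0.05,0.57,0,-0.03,0],[0.05,0.57,0,0,0],[0.05,0.57,0,0.02,0],[0.05,1.14,0,0.14,0],[0.05,1.12,0,0.25,0],[0.05,1.09,0,0.36,0],[0.05,0,0,0,0]]' 30 | tail -5; python3 -c "
from h import *
im,d,p=snap('side'); r=red('w',im,15); print(r)
for c,_ in r[:1]: q=onyplane(p,[c],-84)[0];print(q,np.arctan2(q[2]-74,13-q[0]))
to(b2w(12,-84,172),85.3)
cv2.imwrite('pics/s10.png',cv2.resize(im[40:220,150:330,::-1],None,fx=3,fy=3))"
```

```text
tcp_pos: [0.538, -0.128, 0.167]
tcp_rot: [[-0.997, 0.083, -0.001], [0.083, 0.997, -0.001], [0.001, -0.001, -1.0]]
wrist_force: [3.6, -5.3, -8.5]
finger_gap: 0.145
grip_force: 30.0
[([241.7, 110.6], [239, 106, 6, 11, 52]), ([172.1, 279.5], [163, 269, 18, 20, 221])]
[-24.30271182 -84.         180.75480393] 1.2346345627407989
t 32.95 tcp box [-42.5 -85.1 167.3] shift cm [-5.45  0.11 -0.47] turn -0.0 gap 0.145 F [ 4.2 -4.9 -7.5]
```

View pics/s10.png

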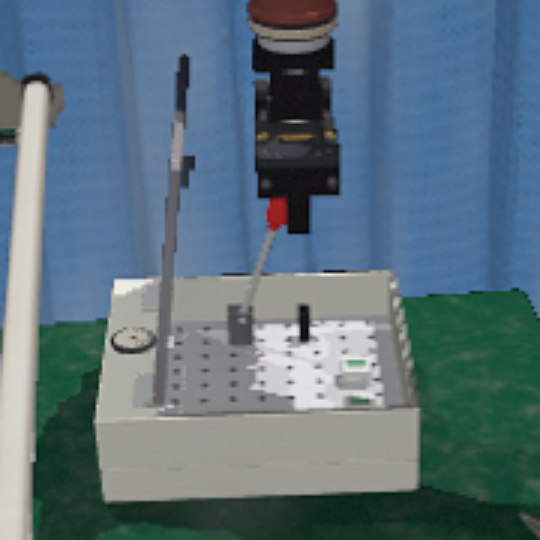

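The side view shows the rod following the gripper, with its grip at (277,213) just behind the fingers and the lid still up. I'll regrip on centre and lay the rod down.

```bash
python3 -m crank '[[0.3,0,0,0,0],[0.3,0,0.1,0,0],[0.3,-1.0,0,0,0],[0.3,-0.6,0,0.1,0],[0.05,0,0,0,0],[0.05,0,0,0,0],[0.05,0,0,0,0],[0.05,0,0,0,0]]' 18 | tail -2; python3 -m crank '[[0.05,1.05,0,0.47,0],[0.05,1.0,0,0.57,0],[0.05,0.94,0,0.67,0],[0.05,0.86,0,0.76,0],[0.05,0.78,0,0.84,0],[0.05,0.7,0,0.92,0],[0.05,0.6,0,0.98,0],[0.05,0.5,0,1.04,0],[0.05,0.39,0,1.08,0],[0.05,0.28,0,1.11,0],[0.05,0.17,0,1.0,0],[0.05,0,0,0,0]]' 18 | tail -5; python3 -c "
from h import *
im,d,p=snap('side'); r=red('w',im,15); print(r)
for c,_ in r[:1]: q=onyplane(p,[c],-84)[0];print(q,np.arctan2(q[2]-74,13-q[0]))
to(b2w(-102,-84,60),85.3)"
```

```text
finger_gap: 0.156
grip_force: 18.0
tcp_pos: [0.482, -0.1232, 0.0721]
tcp_rot: [[-0.997, 0.082, -0.001], [0.082, 0.997, -0.002], [0.001, -0.002, -1.0]]
wrist_force: [-0.9, -7.0, 0.6]
finger_gap: 0.156
grip_force: 18.0
[([172.1, 279.5], [163, 269, 18, 20, 221])]
[ 239.42502172  -84.         -451.32502832] -1.9777539802748236
t 35.0 tcp box [-99.3 -84.9  72.5] shift cm [0.27 0.09 1.25] turn -0.0 gap 0.159 F [-1.3 -6.4 -0.8]
```

```bash
python3 -m crank '[[0.05,0.1,0,0.6,0],[0.05,0.05,0,0.6,0],[0.05,0,0,0.15,0],[0.05,0,0,0,0],[0.05,0,0,0,0]]' 18 | tail -5; python3 -m crank '[[0.4,0,0,0,0],[0.4,0,0,0,0],[0.4,0,0.1,-1.5,0],[0.4,0,0,-4.5,0],[0.4,0,0,-4.5,0],[0.4,0,0,-4.5,0],[0.4,0,0,-4.5,0]]' 35 | tail -3;  python3 -c "
from h import *
im,d,p=snap('side'); r=red('w',im,15); print(r)
for c,_ in r[:1]: q=onyplane(p,[c],-84)[0];print(q,np.arctan2(q[2]-74,13-q[0]))
to(b2w(-102,-84,60),85.3)"
```

```text
tcp_pos: [0.4812, -0.1232, 0.0597]
tcp_rot: [[-0.997, 0.082, 0.0], [0.082, 0.997, -0.002], [-0.0, -0.002, -1.0]]
wrist_force: [-2.2, -6.8, 0.0]
finger_gap: 0.16
grip_force: 18.0
wrist_force: [0.7, -0.2, -0.4]
finger_gap: 0.395
grip_force: 0.0
[([269.5, 141.4], [265, 138, 11, 8, 60]), ([172.1, 279.6], [163, 269, 18, 20, 220])]
[-102.64874885  -84.           79.12666138] 0.04430058458324176
t 36.25 tcp box [-97. -83. 265.] shift cm [ 0.73 -0.04 20.49] turn 0.0 gap 0.399 F [ 2.8 -1.7  7.1]
```

The red grip sits about 4 mm above its original level, so I'll press it down with closed fingers.

```bash
python3 -m crank '[[0,0.5,-0.1,3,0],[0,0,0,4,0],[0,0,0,4,0],[0,0,0,3,0],[0,0,0,2,0],[0,0,0,0.8,0],[0,0,0,0.5,0],[0,0,0,0.4,0],[0,0,0,0.3,0],[0,0,0,0,0]]' 20 | tail -5;  python3 -c "
from h import *
to(b2w(-102,-84,84),85.3)"
```

```text
tcp_pos: [0.4745, -0.121, 0.0843]
tcp_rot: [[-0.997, 0.081, -0.008], [0.081, 0.997, 0.001], [0.008, 0.001, -1.0]]
wrist_force: [-47.4, 14.2, 88.4]
finger_gap: 0.005
grip_force: 43.8
t 37.25 tcp box [-107.1  -83.2   84.3] shift cm [-0.51 -0.08  0.03] turn 0.1 gap 0.005 F [-47.4  14.2  88.4]
```

```bash
python3 -m crank '[[0,0,0,-1,0],[0,0,0,-4,0],[0,0,0,-4.5,0],[0,0,0,-4.5,0],[0,0,0,-4.5,0],[0,0,0,0,0]]' 20 | tail -3;  python3 -c "
from h import *
im,d,p=snap('side'); r=red('w',im,15); print(r)
for c,_ in r[:1]: q=onyplane(p,[c],-84)[0];print(q,np.arctan2(q[2]-74,13-q[0]))
to(b2w(-102,-84,60),85.3)"
```

```text
wrist_force: [0.3, -0.8, 0.1]
finger_gap: 0.007
grip_force: 0.0
[([269.5, 143.0], [265, 140, 11, 7, 60]), ([172.1, 279.5], [163, 269, 18, 20, 221])]
[-102.64144608  -84.           73.79840623] -0.0017432639719000653
t 37.9 tcp box [-102.7  -84.   264.5] shift cm [ 0.1   0.05 20.45] turn 0.0 gap 0.006 F [-0.   0.2 -0.3]
```

```bash
python3 -m crank '[[0.5,0,0,-4.5,0],[0.5,0,0,-4.5,0],[0.5,0,0,-4.5,0],[0.5,-3.8,2.1,0,0],[0.5,-3.8,2,0,0],[0.5,-3.8,2,0,0],[0.5,-3.7,2,0,0],[0.5,0,0,0,0],[0.5,0,0,0,0]]' 35 | tail -1;  python3 -c "
from h import *
im,d,p=snap('side')
g=im[45:110,195:245].max(2)<70; ys,xs=np.nonzero(g[:, :24]); print('dark top',ys.min()+45,xs[ys<ys.min()+3]+195)
to(b2w(48,-2,338),85.3)"
```

```text
grip_force: 0.0
dark top 45 [207 208 209 210 211 212 213 214 215 208 209 210 211 212 213 214 215 208
 209 210 211 212 213 214 215]
t 38.85 tcp box [ 45.5  -2.4 393. ] shift cm [-0.27  0.04  5.5 ] turn 0.0 gap 0.499 F [ 0.4 -0.2  0.2]
```

```bash
python3 -m crank '[[0.5,-0.7,0,0,0],[0.5,0,0,2.5,0],[0.5,0,0,2.8,0],[0.1,0,0,0,0],[0.1,0,0,0,0],[0.1,0,0,0,0],[0.1,0,0,0,0],[0.1,0,0,0,0]]' 35 | tail -5; python3 -c "
from h import *
to(b2w(85-247*np.cos(.95),-2,88+247*np.sin(.95)),85.3)"
```

```text
tcp_pos: [0.6412, -0.0538, 0.3442]
tcp_rot: [[-0.997, 0.082, 0.004], [0.082, 0.997, -0.001], [-0.004, -0.0, -1.0]]
wrist_force: [-2.2, 0.5, 6.8]
finger_gap: 0.248
grip_force: 35.0
t 39.65 tcp box [ 53.6  -2.7 344.2] shift cm [11.25  0.06  5.48] turn -0.0 gap 0.248 F [-2.2  0.5  6.8]
```

```bash
python3 -m crank '[[0.1,1.25,0,0.19,0],[0.1,1.24,0,0.25,0],[0.1,1.23,0,0.31,0],[0.1,1.21,0,0.37,0],[0.1,1.19,0,0.43,0],[0.1,1.17,0,0.49,0],[0.1,1.14,0,0.55,0],[0.1,1.12,0,0.61,0],[0.1,1.09,0,0.66,0],[0.1,1.05,0,0.71,0],[0.1,1.02,0,0.76,0],[0.1,0.98,0,0.81,0]]' 35 | tail -4; python3 -m crank '[[0.1,0.94,0,0.86,0],[0.1,0.89,0,0.91,0],[0.1,0.84,0,0.95,0],[0.1,0.79,0,0.99,0],[0.1,0.74,0,1.03,0],[0.1,0.69,0,1.07,0],[0.1,0.64,0,1.1,0],[0.1,0.58,0,1.13,0],[0.1,0.52,0,1.16,0],[0.1,0.46,0,1.18,0]]' 35 | tail -4; python3 -c "
from h import *
to(b2w(85-247*np.cos(.0),-2,88),85.3)"
```

```text
tcp_rot: [[-0.997, 0.082, 0.006], [0.082, 0.997, -0.001], [-0.006, -0.0, -1.0]]
wrist_force: [0.4, 1.7, 8.4]
finger_gap: 0.248
grip_force: 35.0
tcp_rot: [[-0.997, 0.082, 0.001], [0.082, 0.997, 0.001], [-0.001, 0.001, -1.0]]
wrist_force: [-4.4, 3.8, 5.8]
finger_gap: 0.249
grip_force: 35.0
t 41.85 tcp box [-155.    -2.   177.4] shift cm [ 0.7  -0.    8.94] turn -0.0 gap 0.249 F [-4.4  3.8  5.8]
```

```bash
python3 -m crank '[[0.1,0.4,0,1.2,0],[0.1,0.35,0,1.22,0],[0.1,0.29,0,1.24,0],[0.1,0.2,0,1.25,0],[0.1,0.14,0,1.26,0],[0.1,0.09,0,1.2,0],[0.1,0.03,0,0.8,0],[0.1,0,0,0.3,0],[0.1,0,0,0,0],[0.1,0,0,0,0]]' 35 | tail -5; python3 -c "
from h import *
to(b2w(85-247*np.cos(.0),-2,88),85.3)"
```

```text
tcp_pos: [0.4175, -0.0348, 0.0914]
tcp_rot: [[-0.997, 0.082, -0.002], [0.082, 0.997, 0.001], [0.003, 0.001, -1.0]]
wrist_force: [-5.3, 4.6, 0.3]
finger_gap: 0.246
grip_force: 35.0
t 42.85 tcp box [-170.9   -2.    91.4] shift cm [-0.89 -0.    0.34] turn -0.0 gap 0.246 F [-5.3  4.6  0.3]
```

```bash
python3 -m crank '[[0.1,0,0,0.25,0],[0.1,0,0,0.25,0],[0.1,0,0,0,0],[0.1,0,0,0,0]]' 35 | tail -5
```

```text
tcp_pos: [0.4175, -0.0348, 0.0865]
tcp_rot: [[-0.997, 0.082, -0.002], [0.082, 0.997, 0.001], [0.002, 0.001, -1.0]]
wrist_force: [-5.0, 4.1, 0.4]
finger_gap: 0.245
grip_force: 35.0
```

```bash
python3 -m crank '[[0.1,0,0,0.25,0],[0.1,0,0,0.25,0],[0.1,0,0,0.2,0],[0.1,0,0,0,0],[0.1,0,0,0,0]]' 35 | tail -5;python3 -c "
from h import *
im,d,p=snap('side','s11.png');im2,d2,p2=snap('top'); cv2.imwrite('pics/e.png',np.hstack([cv2.resize(im[90:240,150:330,::-1],(480,400)),cv2.resize(im2[100:260,300:450,::-1],(320,400))]))"
```

```text
tcp_pos: [0.4186, -0.0349, 0.0843]
tcp_rot: [[-0.997, 0.081, -0.002], [0.081, 0.997, 0.001], [0.002, 0.001, -1.0]]
wrist_force: [-23.8, 8.8, 43.1]
finger_gap: 0.246
grip_force: 35.0
```

View pics/e.png

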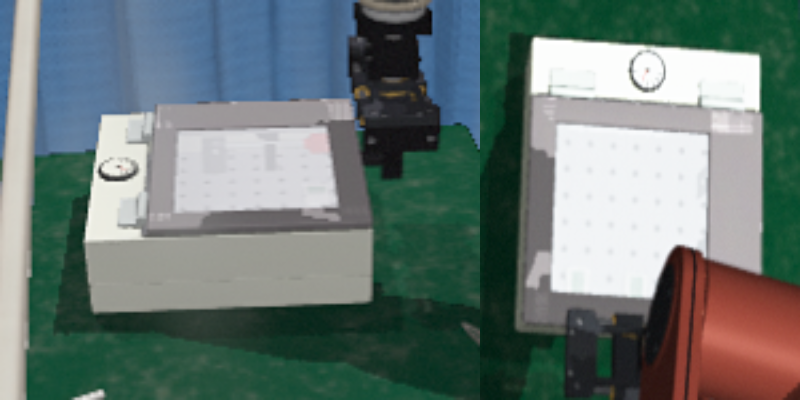

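The lid lies flat and shut in both views. Next I'll release, back off, and check it.

```bash
python3 -m crank '[[0.1,0,0,-0.3,0],[0.5,0,0,0,0],[0.5,0,0,0,0],[0.5,0,0,0,0],[0.5,0,0,-3,0],[0.5,0,0,-4.5,0],[0.5,0,2,-4.5,0],[0.5,0,4.5,0,0],[0.5,0,4.5,0,0],[0.5,0,4.5,0,0],[0.5,0,4.5,0,0],[0.5,0,0,0,0]]' 35 | tail -3;python3 -c "
from h import *
im,d,p=snap('top','fin.png'); print(dep(p,d,[(370,185),(376,220),(376,243),(345,220),(345,150)]).round(4).tolist())
a=im.astype(int)-cv2.imread('pics/top0.png')[:,:,::-1].astype(int); print(np.abs(a[225:256,310:440]).mean())
sub=im[234:256,360:392].max(2)<60; ys,xs=np.nonzero(sub); print(cv2.minAreaRect(np.c_[xs+360,ys+234].astype(np.float32)))"
```

```text
wrist_force: [-0.1, -0.5, -0.5]
finger_gap: 0.499
grip_force: 0.0
[[0.5606, -0.0295, 0.1006], [0.4771, -0.0386, 0.1036], [0.4236, -0.0352, 0.1063], [0.4285, 0.1111, 0.597], [0.6463, 0.026, 0.1019]]
19.105128205128207
((375.0, 242.5), (17.0, 10.0), 90.0)
```

View pics/fin.png

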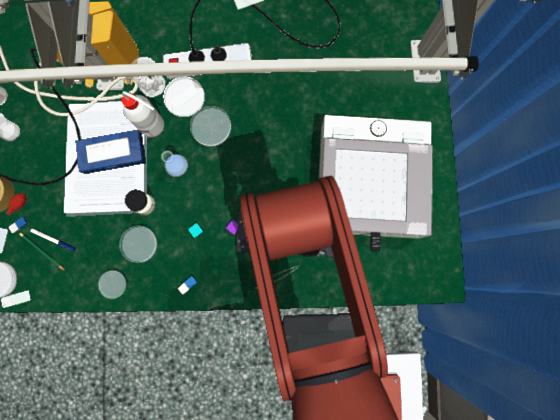

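The final top view shows the lid shut with the tab at (375,242), the same place as at the start. No glasses boxes are left on the bench, and the bystanders haven't moved.

```bash
python3 -c "
from h import *
print(bot.finish_job())"
```

```text
the job is handed in; nothing more can be done
None
```

I loaded both cover-glass boxes found on the bench into the dry box in the order asked, then laid the rod in its rest, shut the lid fully, and handed the job in at about 44 s; no verdict came back.

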